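# Load the keyed vial carriers into the sloping block heater

## Robot

A 7-joint arm with a two-finger parallel gripper is mounted at the origin on the work surface. World frame = base frame: x ahead of the robot, y to its left, z up, the work surface at z = 0. Lengths are in m, angles in rad, forces in N, time in s.
With the tool pointing down it reaches from about 0.425 to 0.875 m from the base axis. Payload 4.7 kg.
Tool frame: the origin (TCP) lies on the mounting face of the last link; the fingertips stand 182 mm ahead of it and the grasp point (between the pads) lies 164 mm ahead of it (ctrl.finger_overhang is the distance from the TCP to the fingertips, in m); z points along the fingers, y is the line along which they close (so a half turn about z gives the same grasp; the last joint's range is limited). The gripper opens to 87 mm and grips with 3 to 60 N. Pads are 19 mm wide; open, the fingers measure 117 mm over their backs; the gripper's body (75 mm by 190 mm) begins 51 mm behind the grasp point.
Start: joints at [0.014, 0.321, -0.07, 1.45, 0.023, 1.371, -0.057], TCP at [0.65, -0, 0.405] pointing down, gripper open.
Joint ranges: [-2.86, 2.86], [-0.3, 2.09], [-1.38, 1.24], [0.06, 2.45], [-1.56, 4.7], [0.09, 2.05], [-2.69, 2.69]. Speed limits (rad/s): [2.57, 2.57, 3.14, 3.14, 3.14, 3.14, 3.14].

## Interface

Orientations are given as a rotation vector (axis times angle).
In Python, from bench import ctrl gives the robot as it stands.
- The arm moves only by the shell command python3 -m jog 'ROWS' [FORCE]. ROWS is a JSON object of lists of equal length, an entry for each row: "translation": the shift along the tool's x, y, z as a fraction of full scale, a list of three; "yaw": the turn about the tool's z as a fraction of full scale; "jaw": the closure, from 0 (fully open) to 1 (shut). In form: {"translation": [[dx, dy, dz], ...], "yaw": [yaw, ...], "jaw": [jaw, ...]}. A call has 1 to 8 rows; each row is the pose to reach, as a shift and turn from the pose commanded when the call began, along the tool's axes at that moment, turning the shorter way round; what a row does not reach only later rows make up. Full scale, the value 1, is 0.2 m for a shift and 180 degrees for a turn. A row lasts 1/8 s, in which the tool goes at most 62.5 mm and 10.7 degrees, less where a joint would pass 70% of its speed; a pose out of reach is approached as far as the arm can. A call with a number of a shift or a turn outside -1 to 1 is refused whole. A call with a gripper value outside its range is refused whole. The fingers move at their own pace and stop on an object; FORCE is the grip in N (left out, the last holds). Time passes only in rows, so rows that repeat a pose let the fingers close. It gives the time, the measured TCP pose, the force, the opening and the grip force at its end, in the units of the state.
- ctrl.get_state(): the state, without advancing time (a new reading comes with each control period).
- ctrl.get_image(name): name is "scene" or "side" or "wrist"; returns a dict with "pixels" (420x560x3 uint8, blue, green, red), "fx", "fy", "cx", "cy" (pixels), "R" (3x3) and "t" (3): a world point X has camera coordinates R X + t; the wrist camera has in their place "mount" (4x4, takes a point from camera to tool coordinates, whose origin is the TCP and whose axes are the flange's). Camera axes: x right, y down, z forward; pixel columns grow to the right and rows downward; lengths in m; the calibration is good to about 2 mm. A picture is of the moment at which its call begins: read the wrist's pose just before it. There is no depth.
- ctrl.close_job(): hands the job in; it is judged then, once.
Trained networks look in a picture, given as the dict that the camera call returned (one of the last four; its "shot" number tells which), for a name from the list of things; names that differ only in an ending like _2 or _b are one class to them, and where a whole thing is asked for, a point or a joint stands for the part that bears it (a point fixed in the world has none). Each returns a list of dicts, best first, with "p" (0 to 1); they miss things now and then, are a little off and sometimes report something else, mostly with a low value. They report only what shows in the picture. A call takes as long as a camera call. They do not tell look-alikes from the thing itself.
- ctrl.silhouettes(label, picture): "region" (420x560 bool, what is visible of it) and "at" ([column, row] in pixels, amid what is visible of it).
The state is a dict: "time": time; "joint_positions": joint angles; "qd": joint speeds; "joint_torque": joint torques, N m; "position": TCP position; "tool_rot": TCP orientation; "ft_force": force on the tool from outside, world axes, zero at the start; "torque": the same for the moment, N m; "grip_width": opening from 0.0 (shut) to 1.0 (fully open); "grip_force": force on a finger pad.
Only numpy, scipy, OpenCV 4.12 (cv2) and the standard library are available. Lean on these libraries where they do the work, as an engineer would, in place of code of your own. Each camera call takes 0.05 s, during which the arm holds its last target. There are 200 camera calls.

## Task

Load the block heater with the two vial carriers: turn its yellow retainer bar until it points up and down the slope, out of the way, then turn each carrier so that its flat matches the flat of the well of its own colour and lower it in gently, until it sits fully home. Then turn the retainer back across both carriers, as far as its stop, and let go. Do not push anything else on the bench about.

Things in the scene. Friction and masses are not known exactly. Their poses are not given: they have to be found in the camera images.
- blue_grip (a point): Middle of the blue vial carrier's handle, 52 mm above its underside, on its axis. Carrier: aluminium disc, 84 mm across, 30 mm thick, 0.34 kg, lower edge bevelled 2.5 mm, one flat 32 mm from the axis, white stripe along it, blue top, 4 black caps. Blue handle bar on top: 52 mm along x, 14 mm along y, 30 to 68 mm above the underside. x points to the flat, z up. Starts upright on the bench, turned anyhow.
- orange_grip (a point): Middle of the orange vial carrier's handle, 52 mm above its underside, on its axis. Carrier: aluminium disc, 84 mm across, 30 mm thick, 0.34 kg, lower edge bevelled 2.5 mm, one flat 32 mm from the axis, white stripe along it, orange top, 4 black caps. Orange handle bar on top: 52 mm along x, 14 mm along y, 30 to 68 mm above the underside. x points to the flat, z up. Starts upright on the bench, turned anyhow.
- well_blue: Blue well, left on the deck (seen by the robot); origin: centre of its floor. Blue collar 16 mm high, 9 mm wall, D-shaped inside: radius 44 mm, flat 34 mm from the axis, white stripe on its flat side. 2 mm play: the carrier enters only within about 4 degrees. x points to the flat, z square to the deck, out of the well. A seated carrier rests on the floor, x along x.
- well_orange: Orange well, right on the deck (seen by the robot); origin: centre of its floor. Orange collar 16 mm high, 9 mm wall, D-shaped inside: radius 44 mm, flat 34 mm from the axis, white stripe on its flat side. 2 mm play: the carrier enters only within about 4 degrees. x points to the flat, z square to the deck, out of the well. A seated carrier rests on the floor, x along x.
- heater: White block heater, fixed, 310 mm wide; origin on the bench under the middle of its deck, x to the back. Deck 140 mm long, sloping 25 degrees down towards its front (the robot's side), so that what is square to the deck leans 25 degrees towards the front; its middle is 57 mm high. Behind the deck a head, 63 to 133 mm back, 87 mm high.
- retainer_grip (a point): Grip point of the yellow retainer, on its pivot axis midway between the wells (their centres 92 mm to each side), 68 mm above the deck. Bar 128 x 20 mm, 37 to 45 mm above the deck; along it an upright fin 50 mm long, 12 mm thick, 45 to 83 mm above the deck. y runs along bar and fin, x through the fin's thickness, z square to the deck, outward; turns with the bar.
- retainer (a joint): Retainer angle, rad: 0 at its stop, across the slope, an end 14 mm over each carrier's rim; grows counter-clockwise seen from above the deck to the other stop, 1.3, where it points nearly up and down the slope and clears both wells. Starts at 0 to 0.3; light friction (0.06 N m); stays where it is left.
Mind the look-alikes: they are no part of the job. Leave any pink look-alike of the part that bears blue_grip alone.

How it is judged:
On the way, in this order (a step that is already met when the one before it is completed fails the run):
1. the retainer is turned clear of the wells (past 0.9 rad) (value of joint retainer above 0.9 rad), for 0.2 s.
2. one carrier sits fully home in its own well, the retainer still clear (value of joint retainer above 0.9 rad and (((x of blue_grip in the frame of well_blue between -0.005 and 0.005 m and y of blue_grip in the frame of well_blue between -0.005 and 0.005 m and z of blue_grip in the frame of well_blue below 0.0555 m and angle between the x axis of blue_grip and the x axis of well_blue, either way round below 0.14 rad and angle between the z axis of blue_grip and the z axis of well_blue, either way round below 0.08 rad) and contact force between the fingers and blue below 0.3 N) or ((x of orange_grip in the frame of well_orange between -0.005 and 0.005 m and y of orange_grip in the frame of well_orange between -0.005 and 0.005 m and z of orange_grip in the frame of well_orange below 0.0555 m and angle between the x axis of orange_grip and the x axis of well_orange, either way round below 0.14 rad and angle between the z axis of orange_grip and the z axis of well_orange, either way round below 0.08 rad) and contact force between the fingers and orange below 0.3 N))), for 0.2 s.
3. both carriers sit fully home in their own wells, let go, the retainer still clear (value of joint retainer above 0.9 rad and x of blue_grip in the frame of well_blue between -0.005 and 0.005 m and y of blue_grip in the frame of well_blue between -0.005 and 0.005 m and z of blue_grip in the frame of well_blue below 0.0555 m and angle between the x axis of blue_grip and the x axis of well_blue, either way round below 0.14 rad and angle between the z axis of blue_grip and the z axis of well_blue, either way round below 0.08 rad and contact force between the fingers and blue below 0.3 N and x of orange_grip in the frame of well_orange between -0.005 and 0.005 m and y of orange_grip in the frame of well_orange between -0.005 and 0.005 m and z of orange_grip in the frame of well_orange below 0.0555 m and angle between the x axis of orange_grip and the x axis of well_orange, either way round below 0.14 rad and angle between the z axis of orange_grip and the z axis of well_orange, either way round below 0.08 rad and contact force between the fingers and orange below 0.3 N), for 0.2 s.
At the end, for the whole second after the job is handed in: Each carrier rests at the bottom of the well of its own colour (within 5 mm sideways and 3.5 mm in height of fully home, flats matching within 8 degrees, square to the deck within 4.5 degrees), and the retainer is back across both of them, within 0.15 rad of its stop (x of blue_grip in the frame of well_blue between -0.005 and 0.005 m and y of blue_grip in the frame of well_blue between -0.005 and 0.005 m and z of blue_grip in the frame of well_blue below 0.0555 m and angle between the x axis of blue_grip and the x axis of well_blue, either way round below 0.14 rad and angle between the z axis of blue_grip and the z axis of well_blue, either way round below 0.08 rad and x of orange_grip in the frame of well_orange between -0.005 and 0.005 m and y of orange_grip in the frame of well_orange between -0.005 and 0.005 m and z of orange_grip in the frame of well_orange below 0.0555 m and angle between the x axis of orange_grip and the x axis of well_orange, either way round below 0.14 rad and angle between the z axis of orange_grip and the z axis of well_orange, either way round below 0.08 rad and linear speed of each of blue, orange below 0.02 m/s and value of joint retainer below 0.15 rad); the robot touches nothing.
It fails at once if a bystander on the bench is pushed more than 30 mm (distance of any of beaker, reagent, carton, jar, syringes, washbottle from where it was at the start of the episode above 0.03 m).
It fails at once if a carrier is dropped or rammed into the heater or onto the bench (more than 80 N) (contact force between any of blue, orange and heater above 80 N or contact force between any of blue, orange and table above 80 N).
It also fails if it takes over 72 s, if anything falls off the work surface, if the arm or the gripper's body presses on something with over 40 N, if the wrist force passes 120 N, or if a joint passes its speed limit or range.

## Working session

There is one attempt and no reset: what is moved stays moved. The work goes in short steps, Python scripts to look and compute and a shell command to move; the robot and the scene stay as the last step left them, time stands still between calls to the robot, and variables do not carry over. Pictures are saved under pics/ and viewed, at most 10 in all, crops included, and the job is handed in when it is done.

```bash
ls; mkdir -p pics; python3 - <<'E'
from bench import ctrl
import cv2,numpy as np
s=ctrl.get_state();print(s['time'],s['position'],s['tool_rot'])
for n in ('scene','side'):
    im=ctrl.get_image(n);cv2.imwrite(f'pics/{n}0.png',im['pixels'])
    print(n,im['fx'],im['cx'],im['cy'],np.round(im['R'],3).tolist(),np.round(im['t'],3))
    for l in ('blue_grip','orange_grip','well_blue','well_orange','retainer_grip','heater'):
        print(l,[(round(d['p'],2),np.round(d['at']).tolist(),int(d['region'].sum())) for d in ctrl.silhouettes(l,im)])
E
```

```text
pics
0.0 [ 6.49783095e-01 -2.02419124e-05  4.03680685e-01] [-2.22046162 -2.22060557  0.0022382 ]
scene 546.215441226723 278.3578134384648 215.9232306003448 [[-0.508, 0.861, -0.001], [0.739, 0.435, -0.515], [-0.443, -0.262, -0.857]] [ 0.289 -0.282  1.605]
blue_grip [(0.93, [174.0, 238.0], 845), (0.69, [199.0, 158.0], 742), (0.56, [392.0, 219.0], 842)]
orange_grip [(0.68, [154.0, 189.0], 808)]
well_blue [(0.71, [380.0, 324.0], 1233)]
well_orange [(0.73, [296.0, 303.0], 1117)]
retainer_grip [(0.77, [340.0, 298.0], 718)]
heater [(0.69, [333.0, 336.0], 12273), (0.62, [342.0, 298.0], 706)]
side 405.71519516140984 280.5874074888191 215.54423026192163 [[0.89, -0.456, 0.005], [-0.295, -0.584, -0.756], [0.348, 0.672, -0.654]] [-0.463  0.182  0.919]
blue_grip [(0.91, [312.0, 266.0], 951), (0.79, [184.0, 206.0], 721), (0.75, [307.0, 348.0], 1493), (0.62, [376.0, 276.0], 1045)]
orange_grip [(0.57, [379.0, 333.0], 1441)]
well_blue [(0.71, [258.0, 151.0], 427)]
well_orange [(0.75, [302.0, 182.0], 726)]
retainer_grip [(0.58, [276.0, 156.0], 306), (0.33, [306.0, 181.0], 714)]
heater [(0.6, [292.0, 169.0], 5881)]
```

View pics/scene0.png

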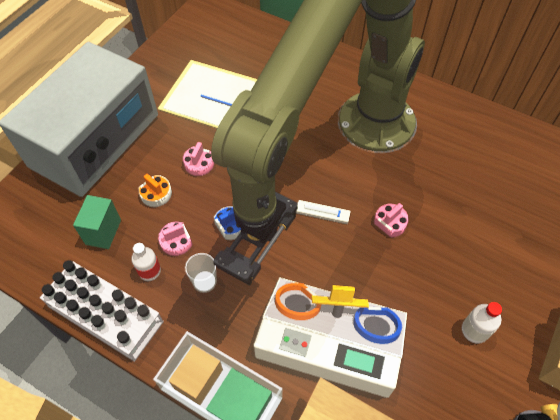

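View pics/side0.png

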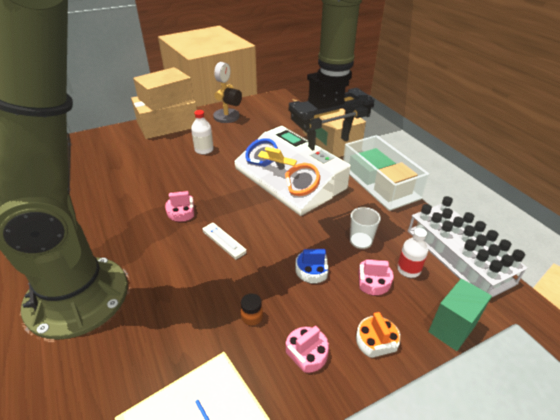

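The scene picture shows the blue carrier at about (230,222), half under the gripper, and the orange one at (154,189). The pink look-alikes are at (174,238), (199,158) and (392,219). In the side picture blue is at (312,266) and orange at (379,333), with pink ones at (184,206), (307,348) and (376,276). The heater is at scene (335,335), with the orange well at (297,301), the blue well at (378,325) and the retainer at (342,298). Next is a close crop to check these choices and see which way the wells' flats point.

```bash
cat > h.py <<'E'
from bench import ctrl
import cv2,numpy as np
from scipy.spatial.transform import Rotation as Ro
def ray(im,px,s=None):
    d=np.array([(px[0]-im['cx'])/im['fx'],(px[1]-im['cy'])/im['fy'],1.])
    if 'R' in im: R=np.array(im['R']);t=np.array(im['t']);o=-R.T@t;d=R.T@d
    else:
        M=np.array(im['mount']);T=Ro.from_rotvec(s['tool_rot']).as_matrix()
        o=T@M[:3,3]+s['position'];d=T@M[:3,:3]@d
    return o,d/np.linalg.norm(d)
def onz(im,px,z,s=None):
    o,d=ray(im,px,s);return o+d*(z-o[2])/d[2]
def proj(im,X,s=None):
    X=np.atleast_2d(X)
    if 'R' in im: c=X@np.array(im['R']).T+np.array(im['t'])
    else:
        M=np.array(im['mount']);T=Ro.from_rotvec(s['tool_rot']).as_matrix()
        c=((X-s['position'])@T-M[:3,3])@M[:3,:3]
    return np.c_[c[:,0]/c[:,2]*im['fx']+im['cx'],c[:,1]/c[:,2]*im['fy']+im['cy']]
def tri(rs):
    A=sum(np.eye(3)-np.outer(d,d) for o,d in rs);b=sum((np.eye(3)-np.outer(d,d))@o for o,d in rs)
    return np.linalg.solve(A,b)
E
python3 - <<'E'
from h import *
a=ctrl.get_image('scene');b=ctrl.get_image('side')
c1=cv2.resize(a['pixels'][270:390,250:415],None,fx=2.4,fy=2.4,interpolation=3)
c2=cv2.resize(b['pixels'][115:215,225:362],None,fx=2.9,fy=2.88,interpolation=3)
c3=cv2.resize(b['pixels'][235:360,290:410],None,fx=2.4,fy=2.4,interpolation=3)
H=np.zeros((600,800,3),np.uint8)
H[:288,:396]=c1;H[:c2.shape[0],400:400+c2.shape[1]]=c2[:,:400];H[300:300+c3.shape[0],:c3.shape[1]]=c3
cv2.imwrite('pics/crop1.png',H)
print('wb',tri([ray(a,(380,324)),ray(b,(258,151))]),'wo',tri([ray(a,(296,303)),ray(b,(302,182))]))
print('ret',tri([ray(a,(340,298)),ray(b,(276,156))]))
print('blue',tri([ray(a,(228,222)),ray(b,(312,266))]),onz(b,(312,266),.03))
print('orange',tri([ray(a,(154,189)),ray(b,(379,333))]))
for n,p in dict(p1=(174,238),p2=(199,158),p3=(392,219)).items(): print(n,onz(a,p,.03))
im=ctrl.get_image('wrist');print(im['fx'],np.round(im['mount'],3).tolist())
print('bystanders')
for n,p in dict(beaker=(201,275),bottle=(146,265),green=(97,222),wash=(481,323),pen=(325,212),amber=(0,0)).items(): print(n,onz(a,p,.02))
E
```

```text
wb [0.58669324 0.27712866 0.06261498] wo [0.63611435 0.08806707 0.05100665]
ret [0.59533149 0.17453717 0.10131336]
blue [ 0.51719137 -0.1778681   0.01528617] [ 0.50758421 -0.18684655  0.03      ]
orange [ 0.53877527 -0.40082544  0.02512618]
p1 [ 0.63370193 -0.26495851  0.03      ]
p2 [ 0.39640597 -0.35384668  0.03      ]
p3 [0.30611156 0.18231417 0.03      ]
325.46842659055136 [[0.001, -0.967, -0.254, 0.069], [1.0, 0.001, 0.0, -0.0], [-0.0, -0.254, 0.967, 0.02], [0.0, 0.0, 0.0, 1.0]]
bystanders
beaker [ 0.67986105 -0.15248299  0.02      ]
bottle [ 0.72619881 -0.2841104   0.02      ]
green [ 0.69250651 -0.4678451   0.02      ]
wash [0.45145088 0.47487681 0.02      ]
pen [0.36868957 0.02271491 0.02      ]
amber [ 0.18335033 -1.32342569  0.02      ]
```

View pics/crop1.png

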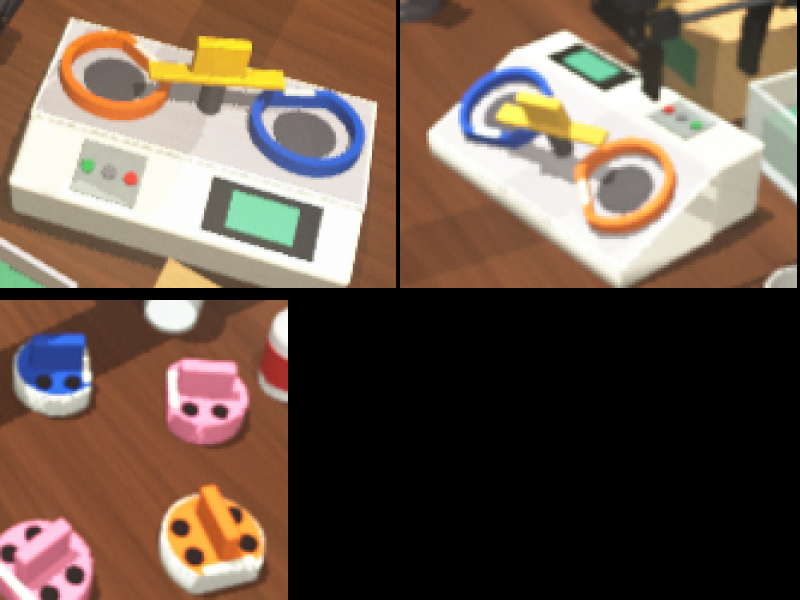

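The blue and orange carriers match the description: white body, coloured top. The pink ones are solid pink and get left alone. Both well flats face down-slope and obliquely toward the retainer. I'll look from above the heater.

```bash
python3 -m jog '{"translation":[[0.4,-0.1,0.0],[0.85,-0.2,0.0],[0.85,-0.2,0.0],[0.85,-0.2,0.0],[0.85,-0.2,0.0],[0.85,-0.2,0.0]],"yaw":[0,0,0,0,0,0],"jaw":[1,1,1,1,1,1]}' 15
python3 - <<'E'
from h import *
s=ctrl.get_state();im=ctrl.get_image('wrist')
import pickle;pickle.dump((s,im),open('w1.pkl','wb'))
cv2.imwrite('pics/w1.png',im['pixels'])
for l in ('well_blue','well_orange','retainer_grip','heater'):
    for d in ctrl.silhouettes(l,im): print(l,round(d['p'],2),d['at'],int(d['region'].sum()))
E
```

```text
time: 1.6
position: [0.6106, 0.1679, 0.4047]
tool_rot: [2.224, 2.217, -0.001]
ft_force: [0.3, -0.5, 0.1]
grip_width: 0.399
grip_force: 0.0
well_blue 0.96 [267.8, 84.9] 7915
well_orange 0.91 [308.0, 256.3] 2122
retainer_grip 0.79 [260.6, 194.5] 4455
retainer_grip 0.52 [321.1, 126.9] 51547
heater 0.56 [319.2, 124.3] 51696
heater 0.36 [260.7, 198.1] 4382
```

View pics/w1.png

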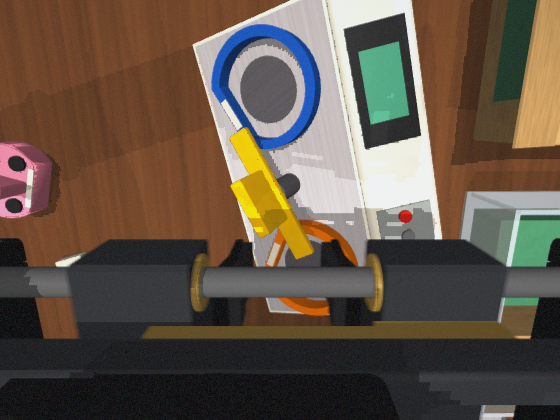

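The wrist picture shows the blue well at (268,85) with its flat to the lower left at (230,112). The orange well at (308,256) is partly hidden by the gripper, with its flat at about (272,252). The retainer runs from (240,135) to (305,250). I'll fit the heater model to all three pictures.

```bash
cat > fit.py <<'E'
from h import *
import pickle
from scipy.optimize import minimize
def deck(p):
    c,s=np.cos(np.radians(25)),np.sin(np.radians(25))
    Rd=Ro.from_euler('z',p[2]).as_matrix()@np.array([[c,0,-s],[0,1,0],[s,0,c]])
    return Rd,np.array([p[0],p[1],.057+p[3]])
def dshape(r,f,th):
    a=np.arccos(f/r);t=np.linspace(a,2*np.pi-a,60)
    P=np.c_[r*np.cos(t),r*np.sin(t)];c,s=np.cos(th),np.sin(th)
    return P@np.array([[c,s],[-s,c]])
def poly(P,inter=None):
    m=np.zeros((420,560),np.uint8);cv2.fillPoly(m,[np.round(P*16).astype(np.int32)],255,cv2.LINE_AA,4);return m
def box(x,y,z):return np.array([[i,j,k] for i in x for j in y for k in z])
def hull(P):return cv2.convexHull(P.astype(np.float32))[:,0]
def render(p,im,s):
    Rd,o=deck(p);W=lambda Q:proj(im,Q@Rd.T+o,s);out=[]
    for th,y in ((p[4],.092),(p[5],-.092)):
        z=lambda P,h:np.c_[P[:,0],P[:,1]+y,np.full(len(P),h)]
        A=dshape(.053,.043,th);B=dshape(.044,.034,th)
        full=poly(hull(W(np.r_[z(A,0),z(A,.016)])))
        out.append(cv2.subtract(full,cv2.min(poly(W(z(B,.016))),poly(W(z(B,0))))))
    c,s_=np.cos(p[6]),np.sin(p[6]);Rr=np.array([[c,-s_,0],[s_,c,0],[0,0,1]])
    b=[poly(hull(W(box(x,y,zz)@Rr.T))) for x,y,zz in (((-.01,.01),(-.064,.064),(.037,.045)),((-.006,.006),(-.025,.025),(.045,.083)))]
    out.append(cv2.max(*b));return out
def masks(px):
    h=cv2.cvtColor(px,cv2.COLOR_BGR2HSV)
    f=lambda a,b:cv2.inRange(h,(a,130,60),(b,255,255))
    return [f(100,128),f(5,17),f(20,32)]
E
cat > fith.py <<'E'
from fit import *
s,w=pickle.load(open('w1.pkl','rb'))
a=ctrl.get_image('scene');b=ctrl.get_image('side')
views=[]
for im,st,fn,roi in ((a,None,'scene0',(255,395,255,415)),(b,None,'side0',(120,225,225,365)),(w,s,'w1',(0,236,190,380))):
    px=cv2.imread(f'pics/{fn}.png');M=masks(px);R=np.zeros((420,560),bool);R[roi[0]:roi[1],roi[2]:roi[3]]=1
    views.append((im,st,M,R,cv2.dilate(M[2],np.ones((5,5)))>0))
def cost(p,each=False):
    c=[]
    for im,st,M,R,Y in views:
        o=render(p,im,st)
        # white stripe on the flat is not coloured: half weight for missing colour
        for k in range(3):
            reg=R&~Y if k<2 else R
            d=np.abs(M[k].astype(float)-o[k])[reg].sum()/255
            c.append(d*(0.3 if im is w else 1))
    return c if each else sum(c)+1e4*p[3]**2*10
best=None
for tb,to in ((np.pi+.6,np.pi-.6),):
    p=np.array([.61,.183,.255,0,tb,to,.15])
    for k in range(3):
        S=np.vstack([p]+[p+d for d in np.diag([.01,.01,.08,.004,.2,.2,.15])])
        r=minimize(cost,p,method='Nelder-Mead',options=dict(initial_simplex=S,maxfev=500));p=r.x
    print(r.fun,np.round(p,4),np.round(cost(p,1)))
np.save('heater.npy',p)
for im,st,fn,roi in ((a,None,'scene0',(255,395,255,415)),(b,None,'side0',(120,225,225,365)),(w,s,'w1',(0,236,190,380))):
    px=cv2.imread(f'pics/{fn}.png');
    for m in render(p,im,st):
        cs,_=cv2.findContours((m>127).astype(np.uint8),cv2.RETR_LIST,cv2.CHAIN_APPROX_NONE)
        cv2.drawContours(px,cs,-1,(0,255,0),1)
    cv2.imwrite('/tmp/o_%s.png'%fn,px[roi[0]:roi[1],roi[2]:roi[3]])
t=[cv2.resize(cv2.imread('/tmp/o_%s.png'%f),(396,290),interpolation=3) for f in('scene0','side0','w1')]
cv2.imwrite('pics/ov1.png',np.vstack([np.hstack(t[:2]),np.hstack([t[2],t[2]*0])]))
E
python3 fith.py
```

```text
17209.801213079954 [ 6.1390e-01  1.7910e-01  2.3510e-01 -1.8000e-03  3.6850e+00  2.7433e+00
  2.6100e-01] [ 304. 8288.  176.  161. 5415.  136.  216. 2379.  135.]
```

View pics/ov1.png

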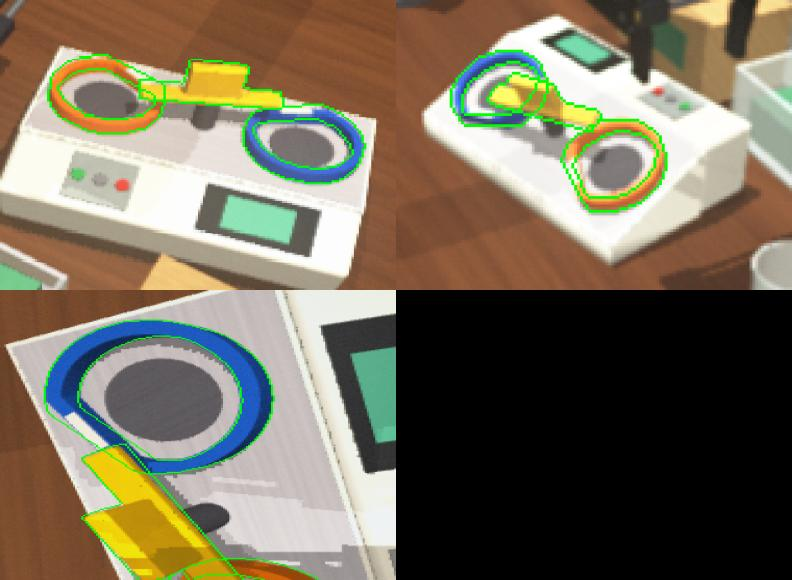

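```bash
sed -i 's/f(5,17)/cv2.inRange(h,(5,185,150),(18,255,255))/' fit.py
python3 fith.py
cat > fitc.py <<'E'
from fit import *
def rc(q,im,s):
    c,sn=np.cos(q[2]),np.sin(q[2]);R=np.array([[c,-sn,0],[sn,c,0],[0,0,1]])
    W=lambda Q:proj(im,Q@R.T+[q[0],q[1],0],s)
    D=dshape(.042,.032,0);z=lambda h:np.c_[D,np.full(len(D),h)]
    return cv2.max(poly(W(z(.03))),poly(hull(W(box((-.026,.026),(-.007,.007),(.03,.068))))))
def fitc(k,q0,views,starts=8):
    V=[]
    for im,st in views:
        px=im['pixels'];M=masks(px)[k] if k<2 else None
        g=px.max(2)<70;m0=rc(q0,im,st)
        R=cv2.dilate(m0,np.ones((25,25)))>0
        V.append((im,st,M,R&~(cv2.dilate(g.astype(np.uint8),np.ones((3,3)))>0)))
    def cost(q):return sum(np.abs(M.astype(float)-rc(q,im,st))[R].sum()/255/max((M[R]>0).sum(),1) for im,st,M,R in V)
    res=[]
    for t in np.arange(starts)*2*np.pi/starts:
        p=np.array([q0[0],q0[1],t])
        for i in range(2):
            r=minimize(cost,p,method='Nelder-Mead',options=dict(initial_simplex=np.vstack([p]+[p+d for d in np.diag([.008,.008,.3])]),maxfev=150));p=r.x
        res.append((r.fun,p))
    res.sort(key=lambda x:x[0]);return res
if __name__=='__main__':
    a=ctrl.get_image('scene');b=ctrl.get_image('side')
    for k,q in ((0,(.51,-.18,0)),(1,(.535,-.40,0))):
        for f,p in fitc(k,q,[(a,None),(b,None)])[:4]: print(k,round(f,3),np.round(p[:2],4),round(np.degrees(p[2])%360,1))
    for n,im in(('a',a),('b',b)):cv2.imwrite(f'pics/{n}1.png',im['pixels'])
E
python3 fitc.py
```

```text
1752.4686850502683 [ 6.1420e-01  1.7930e-01  2.4030e-01 -2.6000e-03  3.5003e+00  2.7581e+00
  2.6900e-01] [289. 238. 144. 186. 379. 131. 149.  94. 140.]
0 0.86 [ 0.519 -0.173] 328.8
0 0.861 [ 0.5191 -0.1732] 328.7
0 0.866 [ 0.52   -0.1751] 325.5
0 0.876 [ 0.5214 -0.1725] 320.1
1 2.183 [ 0.5369 -0.3934] 120.1
1 2.192 [ 0.5381 -0.3931] 126.7
1 2.197 [ 0.5377 -0.3943] 129.3
1 2.205 [ 0.5418 -0.4023] 311.3
```

```bash
cat > stripe.py <<'E'
from fit import *
import sys
def stripe(im,s,y,p,thr=215):
    Rd,o=deck(p);px=im['pixels']
    vv,uu=np.mgrid[0:420,0:560];P=np.c_[uu.ravel(),vv.ravel()]
    # intersect with plane h=.016
    d=np.c_[(P[:,0]-im['cx'])/im['fx'],(P[:,1]-im['cy'])/im['fy'],np.ones(len(P))]
    o0,_=ray(im,(0,0),s)
    if 'R' in im: D=d@np.array(im['R'])
    else: D=d@(Ro.from_rotvec(s['tool_rot']).as_matrix()@np.array(im['mount'])[:3,:3]).T
    od=Rd.T@(o0-o);D=D@Rd;Q=od+D*((.016-od[2])/D[:,2])[:,None]
    q=Q[:,:2]-[0,y];r=np.hypot(*q.T);px=px.reshape(-1,3)
    m=(px.min(1)>thr)&(r>.03)&(r<.054)
    q=q[m];print('n',len(q))
    if len(q)<8:return
    c=np.median(q,0);q=q[np.hypot(*(q-c).T)<.03];c=q.mean(0);w,v=np.linalg.eigh(np.cov(q.T))
    n=v[:,0]*np.sign(v[:,0]@c)
    print('centroid',np.round(c*1000,1),'ang centroid',round(np.degrees(np.arctan2(c[1],c[0])),1),'normal',round(np.degrees(np.arctan2(n[1],n[0])),1),'sd',np.sqrt(w)*1000)
if __name__=='__main__':
    p=np.load('heater.npy');s,w=pickle.load(open('w1.pkl','rb'))
    stripe(w,s,.092,p)
    for im,f in((ctrl.get_image('scene'),'scene0'),(ctrl.get_image('side'),'side0')):
        im['pixels']=cv2.imread(f'pics/{f}.png')
        for y in (.092,-.092):print(f,y);stripe(im,None,y,p,200)
E
python3 stripe.py
python3 - <<'E'
from fit import *
p=np.load('heater.npy');Rd,o=deck(p)
W=lambda q:Rd@q+o
h=.040
# push point: closed fingertips centre, radius r, on +uphill side (ang = bar angle), offset 
for a,r,off in [(.27,.05,.045),(.27,.05,.025),(.6,.05,.025),(1.0,.05,.025),(1.3,.05,.025)]:
    e=np.array([-np.sin(a),np.cos(a),0]);n=np.array([np.cos(a),np.sin(a),0])
    print(a,np.round(W(r*e+off*n+[0,0,h]),3))
print('fin top',W(np.array([0,0,.083])),'wells',W(np.array([0,.092,0])),W(np.array([0,-.092,0])))
E
```

```text
n 176
centroid [-37.1 -12.8] ang centroid -161.0 normal -160.4 sd [1.85662907 8.64417703]
scene0 0.092
n 150
centroid [ -4.2 -27.8] ang centroid -98.5 normal -113.8 sd [ 2.99073252 20.24688984]
scene0 -0.092
n 54
centroid [-37.5  23.8] ang centroid 147.5 normal 133.3 sd [4.50436616 7.77862956]
side0 0.092
n 56
centroid [-33.9   0.3] ang centroid 179.5 normal 178.0 sd [ 7.34946613 14.7382575 ]
side0 -0.092
n 125
centroid [-37.5  14.2] ang centroid 159.3 normal 173.1 sd [ 7.49947829 15.22512938]
0.27 [0.61  0.24  0.103]
0.27 [0.594 0.231 0.095]
0.6 [0.578 0.227 0.087]
1.0 [0.561 0.216 0.079]
1.3 [0.552 0.203 0.073]
fin top [0.5801201  0.17093621 0.1296075 ] wells [0.5922977  0.26864048 0.05438395] [0.63608198 0.0899258  0.05438395]
```

```bash
python3 -m jog '{"translation":[[0.25,0.01,0.1],[0.365,0.01,0.4],[0.365,0.01,0.635],[0.365,0.01,0.635],[0.365,0.01,0.635]],"yaw":[0,0,0,0,0],"jaw":[1,1,1,1,1]}'
python3 - <<'E'
from fit import *
p=np.load('heater.npy');Rd,o=deck(p);s=ctrl.get_state();t=s['position']-[0,0,.182]
print('tip',t,'deck coords',Rd.T@(t-o),s['grip_width'])
for a in (.27,.5,.75,1.,1.2,1.35,1.4):
    e=np.array([-np.sin(a),np.cos(a),0]);n=np.array([np.cos(a),np.sin(a),0])
    w=Rd@(.05*e+.024*n+[0,0,.032])+o-t;print(a,np.round(np.array([w[1],w[0],-w[2]])/.2,3))
E
```

```text
time: 2.88
position: [0.613, 0.2428, 0.2799]
tool_rot: [2.221, 2.22, 0.004]
ft_force: [0.5, 0.3, 1.3]
grip_width: 0.008
grip_force: 0.0
tip [0.61296108 0.24282616 0.0979184 ] deck coords [0.0310207  0.06201017 0.03356976] 0.008149391793141567
0.27 [-0.058 -0.081  0.052]
0.5 [-0.068 -0.138  0.079]
0.75 [-0.095 -0.195  0.108]
1.0 [-0.136 -0.244  0.134]
1.2 [-0.178 -0.275  0.153]
1.35 [-0.214 -0.292  0.165]
1.4 [-0.226 -0.297  0.168]
```

```bash
python3 -m jog '{"translation":[[-0.058,-0.081,0.052],[-0.068,-0.138,0.079],[-0.095,-0.195,0.108],[-0.136,-0.244,0.134],[-0.178,-0.275,0.153],[-0.214,-0.292,0.165],[-0.23,-0.3,0.168],[-0.23,-0.3,0.168]],"yaw":[0,0,0,0,0,0,0,0],"jaw":[1,1,1,1,1,1,1,1]}'
python3 -m jog '{"translation":[[0.06,0,-0.1],[0.06,0,-0.4],[-0.3,0,-0.6],[-0.8,0,-0.6]],"yaw":[0,0,0,0],"jaw":[0,0,0,0]}'
```

```text
time: 3.88
position: [0.5526, 0.1988, 0.2452]
tool_rot: [-2.22, -2.222, -0.009]
ft_force: [4.0, 5.3, 0.6]
grip_width: 0.004
grip_force: 2.9
time: 4.38
position: [0.5523, 0.0915, 0.3623]
tool_rot: [2.217, 2.223, 0.005]
ft_force: [1.6, -0.9, 0.1]
grip_width: 0.375
grip_force: 0.0
```

```bash
python3 -m jog '{"translation":[[0,0.3,-0.1],[0,0.3,-0.1],[0,0.3,-0.1]],"yaw":[0,0,0],"jaw":[0,0,0]}'
python3 - <<'E'
from fit import *
from stripe import stripe
p=np.load('heater.npy')
s=ctrl.get_state();w=ctrl.get_image('wrist');pickle.dump((s,w),open('w2.pkl','wb'));cv2.imwrite('pics/w2.png',w['pixels'])
stripe(w,s,-.092,p);a=ctrl.get_image('scene')
V=[(w,s,masks(w['pixels']),(0,235,0,560)),(a,None,masks(a['pixels']),(255,395,255,415))]
def cost(x,each=0):
    q=p.copy();q[:3]=x[:3];q[5]=x[3];q[6]=x[4];c=[]
    for im,st,M,r in V:
        o=render(q,im,st);Y=cv2.dilate(M[2],np.ones((5,5)))>0;R=np.zeros((420,560),bool);R[r[0]:r[1],r[2]:r[3]]=1
        for k in (0,1,2):
            if k==0 and st is None and 0: continue
            c.append(np.abs(M[k].astype(float)-o[k])[R&~Y if k<2 else R].sum()/255)
    return c if each else sum(c)
x=np.r_[p[:3],p[5],1.3]
for i in range(3):
    r=minimize(cost,x,method='Nelder-Mead',options=dict(initial_simplex=np.vstack([x]+[x+d for d in np.diag([.006,.006,.05,.15,.15])]),maxfev=300));x=r.x
print(p,x,r.fun,np.round(cost(x,1)))
E
```

```text
time: 4.75
position: [0.6118, 0.092, 0.379]
tool_rot: [-2.22, -2.221, 0.002]
ft_force: [-0.7, -0.1, 0.1]
grip_width: 0.714
grip_force: 0.0
n 214
centroid [-32.7  20.6] ang centroid 147.8 normal 136.6 sd [2.61518223 8.75082036]
[ 6.14189838e-01  1.79283136e-01  2.40262960e-01 -2.61604917e-03
  3.50027728e+00  2.75805263e+00  2.69039051e-01] [0.61348166 0.17984644 0.23570777 2.54941657 1.3059375 ] 2773.7294117647057 [ 598. 1100.  282.  312.  375.  106.]
```

View pics/w2.png

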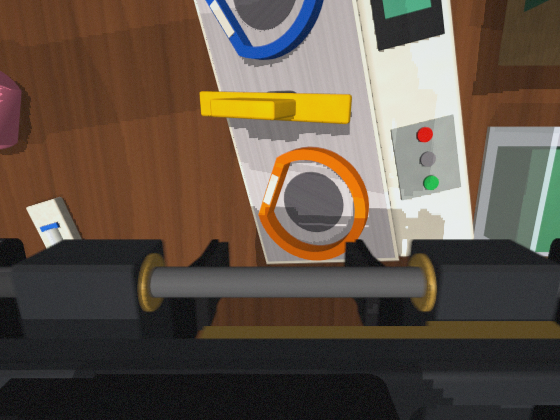

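The retainer now stands at about 1.3 rad, running from (200,103) to (350,108). The orange well is in full view at (315,203), and its white stripe at (271,190) gives the flat.

```bash
python3 - <<'E'
from fit import *
from stripe import stripe
p=np.load('heater.npy');s,w=pickle.load(open('w2.pkl','rb'))
px=w['pixels'];m=np.zeros((420,560),bool);m[168:212,255:285]=1
h=cv2.cvtColor(px,cv2.COLOR_BGR2HSV);print(px[190,264:280].tolist())
w['pixels']=np.where(m[...,None],px,0);stripe(w,s,-.092,p,225)
# orange-only fit in w2: centre(2 deck coords) and angle
M=masks(px)[1];R=np.zeros((420,560),bool);R[130:236,230:390]=1
def cost(x):
    q=p.copy();q[0]+=x[0];q[1]+=x[1];q[5]=x[2]
    return np.abs(M.astype(float)-render(q,w,s)[1])[R].sum()/255
for t in (2.4,2.6,2.8,3.):
    x=np.array([0,0,t]);
    for i in range(2): r=minimize(cost,x,method='Nelder-Mead',options=dict(initial_simplex=np.vstack([x]+[x+d for d in np.diag([.005,.005,.15])]),maxfev=150));x=r.x
    print(r.fun,x)
E
```

```text
[[211, 210, 217], [172, 184, 202], [129, 180, 233], [225, 234, 233], [232, 238, 235], [230, 237, 233], [231, 238, 233], [231, 237, 234], [231, 238, 233], [224, 232, 228], [102, 148, 206], [11, 104, 194], [10, 73, 150], [10, 71, 144], [10, 65, 142], [10, 70, 144]]
n 136
centroid [-34.   19.4] ang centroid 150.3 normal 143.6 sd [1.68316144 7.42900132]
872.5254901960784 [-4.44675889e-04 -1.62903379e-03  2.53978621e+00]
877.2862745098039 [-6.02224991e-04 -1.25946687e-03  2.51987172e+00]
874.5725490196079 [-4.79480131e-04 -1.59041505e-03  2.54124702e+00]
875.243137254902 [-5.61866549e-04 -1.60022456e-03  2.53771278e+00]
```

```bash
python3 -m jog '{"translation":[[-0.3,-0.1,0],[-0.6,-0.3,0],[-0.9,-0.46,0],[-1,-0.46,0],[-1,-0.46,0]],"yaw":[0,0,0,0,0],"jaw":[0,0,0,0,0]}' ; python3 -m jog '{"translation":[[-0.3,0,0],[-0.56,0,0],[-0.56,0,0],[-0.56,0,0]],"yaw":[0,0,0,0],"jaw":[0,0,0,0]}'
python3 - <<'E'
from fitc import *
s=ctrl.get_state();w=ctrl.get_image('wrist');pickle.dump((s,w),open('w3.pkl','wb'));cv2.imwrite('pics/w3.png',w['pixels'])
for f,q in fitc(0,(.519,-.173,0),[(w,s)])[:4]: print(round(f,3),np.round(q[:2],4),round(np.degrees(q[2])%360,1))
E
```

```text
time: 5.48
position: [0.5184, -0.1109, 0.38]
tool_rot: [2.227, 2.215, -0.001]
ft_force: [1.0, 1.4, 0.1]
grip_width: 0.999
grip_force: 0.0
time: 5.98
position: [0.5205, -0.218, 0.3794]
tool_rot: [-2.218, -2.223, -0.001]
ft_force: [0.4, 1.0, 0.3]
grip_width: 0.996
grip_force: 0.0
0.472 [ 0.5163 -0.1781] 336.1
0.474 [ 0.5185 -0.1781] 322.4
0.475 [ 0.5185 -0.1778] 338.6
0.502 [ 0.5118 -0.1739] 150.3
```

View pics/w3.png

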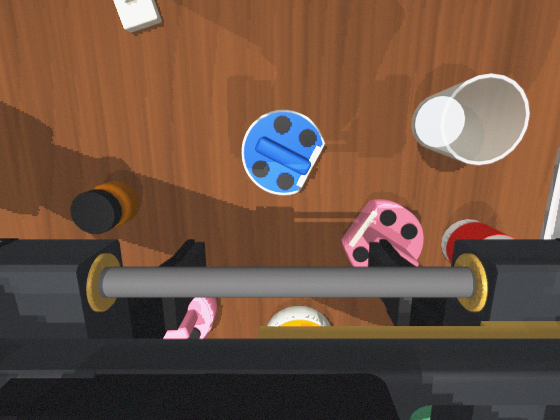

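The wrist picture shows the blue carrier at (283,152), handle from (258,141) to (308,166) and white stripe from (324,146) to (303,187). Its flat therefore points right and slightly toward the viewer, at about −27° in world yaw.

```bash
python3 - <<'E'
from fitc import *
s,w=pickle.load(open('w3.pkl','rb'));px=w['pixels']
for P,z in (((283,154),.068),((283,152),.03)): print(onz(w,P,z,s))
a,b=onz(w,(324,146),.03,s),onz(w,(303,187),.03,s);d=a-b;m=(a+b)/2
ang=np.arctan2(-d[0],d[1]) ;print('stripe mid',m,'normal',np.degrees(np.arctan2(-d[0],d[1])), 'centre',m[:2]-.032*np.array([np.cos(np.arctan2(-d[0],d[1])),np.sin(np.arctan2(-d[0],d[1]))]))
h=cv2.cvtColor(px,cv2.COLOR_BGR2HSV);print('q',ctrl.get_state()['joint_positions'])
# minAreaRect-ish of blue+white: enclosing circle of the bright blob
m=np.zeros(px.shape[:2],np.uint8);m[100:200,235:330]=((h[100:200,235:330,0]>90)|(px[100:200,235:330].min(2)>120))*255
c=max(cv2.findContours(m,0,1)[0],key=cv2.contourArea);print(cv2.minEnclosingCircle(c))
E
```

```text
[ 0.51689016 -0.17364054  0.068     ]
[ 0.51647886 -0.17481108  0.03      ]
stripe mid [ 0.5471576  -0.18952215  0.03      ] normal -26.047103949051422 centre [ 0.51840774 -0.17547063]
q [ 0.2560537   0.15201604  0.10310374  1.7083309  -0.01757535  1.28259399
  0.36635305]
((283.2599792480469, 152.02154541015625), 42.87873458862305)
```

```bash
python3 -m jog '{"translation":[[0.1,-0.012,0.1],[0.215,-0.012,0.2],[0.215,-0.012,0.35],[0.215,-0.012,0.45],[0.215,-0.012,0.5],[0.215,-0.012,0.5],[0.215,-0.012,0.5],[0.215,-0.012,0.5]],"yaw":[-0.06,-0.12,-0.18,-0.24,-0.3,-0.353,-0.353,-0.353],"jaw":[0,0,0,0,0,0,0,0]}' 15
python3 -m jog '{"translation":[[0,0,0.15],[0,0,0.3],[0,0,0.3],[0,0,0.3],[0,0,0.3],[0,0,0.3],[0,0,0.3],[0,0,0.3]],"yaw":[0,0,0,0,0,0,0,0],"jaw":[0,0,0,1,1,1,1,1]}' 15
```

```text
time: 7.02
position: [0.5179, -0.1758, 0.28]
tool_rot: [0.72, 3.057, 0.001]
ft_force: [0.1, -0.1, 0.5]
grip_width: 1.003
grip_force: 0.0
time: 8.02
position: [0.5176, -0.177, 0.2199]
tool_rot: [0.719, 3.058, -0.0]
ft_force: [-0.2, 0.1, -0.4]
grip_width: 0.516
grip_force: 0.0
```

```bash
python3 -m jog '{"translation":[[0,0,0],[0,0,0],[0,0,0],[0,0,0],[0,0,0],[0,0,0]],"yaw":[0,0,0,0,0,0],"jaw":[1,1,1,1,1,1]}' 15
python3 -m jog '{"translation":[[0,0,-0.1],[0,0,-0.3],[0,0,-0.5],[0,0,-0.5]],"yaw":[0,0,0,0],"jaw":[1,1,1,1]}' 15
python3 - <<'E'
from h import *
p=np.load('heater.npy')
from fit import deck
Rd,o=deck(p);s=ctrl.get_state();T=Ro.from_rotvec(s['tool_rot']).as_matrix()
print(s['grip_width'],s['grip_force'],s['joint_positions'])
h=np.array([o[0],o[1]]);w=Rd@[0,.092,.055]+o;print('seated grip pt blue',w)
d=w+[0,0,.164]-s['position'];print('world d',d,'tool',T.T@d/.2)
E
```

```text
time: 8.78
position: [0.5177, -0.1766, 0.2196]
tool_rot: [0.719, 3.058, 0.001]
ft_force: [0.1, 1.1, -1.3]
grip_width: 0.161
grip_force: 15.0
time: 9.28
position: [0.5184, -0.1777, 0.3224]
tool_rot: [0.718, 3.052, -0.001]
ft_force: [0.6, 0.0, -5.0]
grip_width: 0.16
grip_force: 15.0
0.1601864842257698 14.99914699117653 [ 0.29552885  0.1610035  -0.01539583  1.81516811  0.00339184  1.15948626
  1.38750013]
seated grip pt blue [0.56972137 0.26310938 0.10423088]
world d [ 0.05127606  0.44079423 -0.05416921] tool [0.75510442 2.0868539  0.26727381]
```

```bash
python3 -m jog '{"translation":[[0.0,0.0,-0.25],[0.1,0.2,-0.4],[0.2,0.4,-0.4],[0.3,0.65,-0.4],[0.36,0.9,-0.4],[0.38,1,-0.4],[0.38,1,-0.4],[0.38,1,-0.4]],"yaw":[0.05,0.1,0.15,0.2,0.25,0.3,0.35,0.4],"jaw":[1,1,1,1,1,1,1,1]}' 15
cat > go.py <<'E'
import sys
from fit import *
p=np.load('heater.npy');Rd,o=deck(p);s=ctrl.get_state();T=Ro.from_rotvec(s['tool_rot']).as_matrix()
def to(X,name=''):  # X: grasp point target (world)
    d=np.array(X)+[0,0,.164]-s['position'];print(name,np.round(X,4),'tool',np.round(T.T@d/.2,3))
def yaw(axdeg): # tool y heading wanted (mod 180)
    y=np.degrees(np.arctan2(T[1,1],T[0,1]));e=(axdeg-y+90)%180-90;print('yaw cmd',round(-e/180,4),'tool y now',round(y,1))
E
python3 - <<'E'
from go import *
yaw(214.1+90)
to(Rd@[0,.092,.055]+o+[0,0,.13],'hover')
print(s['joint_positions'])
E
```

```text
time: 10.28
position: [0.5382, 0.0361, 0.3967]
tool_rot: [-2.382, -2.045, 0.007]
ft_force: [0.2, -0.7, -4.5]
grip_width: 0.159
grip_force: 15.0
yaw cmd 0.2622 tool y now -8.7
hover [0.5697 0.2631 0.2342] tool [ 1.146 -0.016 -0.01 ]
[ 0.01533344  0.09869092 -0.14053649  1.73274055  0.01461156  1.31590821
 -0.28033064]
```

```bash
python3 -m jog '{"translation":[[0.25,0,0],[0.5,0,0],[0.75,0,0],[1,-0.015,0],[1,-0.015,0],[1,-0.015,0],[1,-0.015,0]],"yaw":[0.05,0.1,0.15,0.2,0.25,0.2622,0.2622],"jaw":[1,1,1,1,1,1,1]}' 12
cat > path.py <<'E'
from go import *
import sys
y=float(sys.argv[1])
to(Rd@[.0212,y,.0676]+o+[0,0,.05],'above')
for f in (25,18,12,6,0):
    r=np.radians(f);ub=.043-.016*np.tan(r)+.0005*(f>0)-.001*(f==0)
    to(Rd@[ub-.042*np.cos(r)+.055*np.sin(r),y,.042*np.sin(r)+.055*np.cos(r)]+o,f)
E
python3 -c "
from go import *
yaw(214.1+90)"; python3 path.py .092
```

```text
time: 11.15
position: [0.5648, 0.2339, 0.3968]
tool_rot: [3.001, 0.928, -0.007]
ft_force: [-0.5, -0.1, -4.3]
grip_width: 0.159
grip_force: 12.0
yaw cmd 0.0015 tool y now -55.6
above [0.5832 0.2664 0.1746] tool [ 0.169 -0.082  0.29 ]
25 [0.5832 0.2664 0.1246] tool [ 0.17  -0.082  0.54 ]
18 [0.579  0.2654 0.12  ] tool [ 0.15  -0.09   0.563]
12 [0.5758 0.2646 0.1155] tool [ 0.135 -0.095  0.586]
6 [0.5731 0.2639 0.1104] tool [ 0.122 -0.1    0.612]
0 [0.5697 0.2631 0.1042] tool [ 0.106 -0.107  0.643]
```

```bash
python3 -m jog '{"translation":[[0.1,-0.05,0.15],[0.169,-0.082,0.29],[0.169,-0.082,0.29],[0.169,-0.082,0.29],[0.169,-0.082,0.29]],"yaw":[0,0,0,0,0],"jaw":[1,1,1,1,1]}' 12
python3 - <<'E'
from fitc import *
s=ctrl.get_state();a=ctrl.get_image('scene');b=ctrl.get_image('side')
g=s['position']-[0,0,.164];c=[]
for n,im in(('a',a),('b',b)):
    u=proj(im,g)[0].astype(int);print(n,u);c.append(cv2.resize(im['pixels'][max(u[1]-70,0):u[1]+70,u[0]-90:u[0]+90],(400,311),interpolation=3))
cv2.imwrite('pics/hold1.png',np.hstack(c))
E
```

```text
time: 11.78
position: [0.5842, 0.2662, 0.3431]
tool_rot: [3.002, 0.926, 0.003]
ft_force: [-0.5, -1.0, -4.0]
grip_width: 0.166
grip_force: 12.0
a [386 300]
b [258 119]
```

View pics/hold1.png

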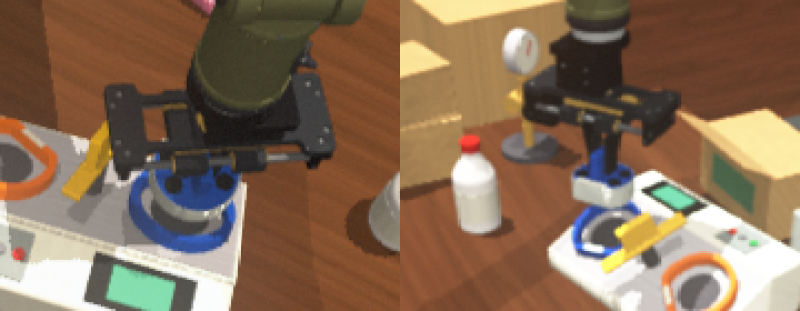

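The carrier hangs upright just above the blue well, and the flats face the same way. I'll lower it along the tilting path with a light grip.

```bash
python3 -m jog '{"translation":[[0,0,0.1],[0,0,0.2],[0,0,0.23],[0,0,0.25],[0,0,0.25]],"yaw":[0,0,0,0,0],"jaw":[1,1,1,1,1]}' 8
python3 -m jog '{"translation":[[-0.01,-0.004,0.012],[-0.019,-0.008,0.023],[-0.026,-0.01,0.035],[-0.034,-0.013,0.046],[-0.034,-0.013,0.046]],"yaw":[0,0,0,0,0],"jaw":[1,1,1,1,1]}' 8
```

```text
time: 12.5
position: [0.5839, 0.267, 0.2918]
tool_rot: [-3.001, -0.928, -0.001]
ft_force: [0.5, -0.3, -4.3]
grip_width: 0.159
grip_force: 8.0
time: 13.12
position: [0.5764, 0.265, 0.2828]
tool_rot: [3.001, 0.927, -0.001]
ft_force: [-3.3, -3.3, 5.0]
grip_width: 0.163
grip_force: 8.0
```

```bash
python3 -m jog '{"translation":[[-0.006,-0.002,0.012],[-0.013,-0.005,0.026],[-0.02,-0.008,0.04],[-0.029,-0.012,0.057],[-0.029,-0.012,0.06]],"yaw":[0,0,0,0,0],"jaw":[1,1,1,1,1]}' 8
python3 - <<'E'
from fitc import *
s=ctrl.get_state();a=ctrl.get_image('scene');b=ctrl.get_image('side')
g=s['position']-[0,0,.164];c=[]
for n,im in(('a',a),('b',b)):
    u=proj(im,g)[0].astype(int);c.append(cv2.resize(im['pixels'][max(u[1]-50,0):u[1]+50,u[0]-65:u[0]+65],(400,308),interpolation=3))
cv2.imwrite('pics/ins1.png',np.hstack(c))
E
```

```text
time: 13.75
position: [0.573, 0.2658, 0.276]
tool_rot: [-2.999, -0.928, -0.02]
ft_force: [-0.6, -1.0, 20.2]
grip_width: 0.19
grip_force: 12.8
```

View pics/ins1.png

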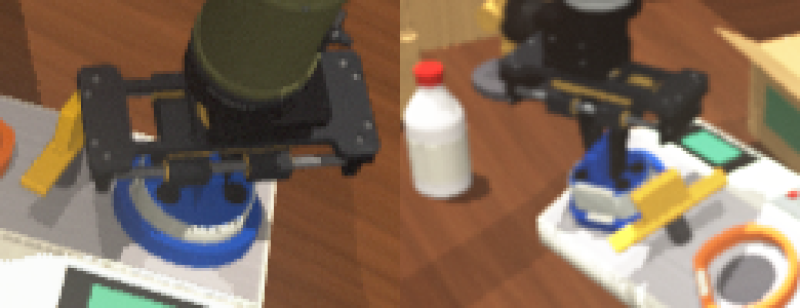

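```bash
python3 -m jog '{"translation":[[0,0,-0.01],[0,0,-0.01],[0,0,-0.01],[0,0,-0.01],[0,0,-0.2],[0,0,-0.5],[0,0,-0.5]],"yaw":[0,0,0,0,0,0,0],"jaw":[0.7,0.6,0.5,0.5,0.5,0.5,0.5]}' 5
python3 - <<'E'
from fitc import *
s=ctrl.get_state();a=ctrl.get_image('scene');b=ctrl.get_image('side')
g=s['position']-[0,0,.264];c=[]
for n,im in(('a',a),('b',b)):
    u=proj(im,g)[0].astype(int);c.append(cv2.resize(im['pixels'][max(u[1]-50,0):u[1]+50,u[0]-65:u[0]+65],(400,308),interpolation=3))
cv2.imwrite('pics/rel1.png',np.hstack(c))
E
```

```text
time: 14.72
position: [0.572, 0.2658, 0.3766]
tool_rot: [-2.998, -0.928, -0.02]
ft_force: [0.4, 0.1, -0.5]
grip_width: 0.492
grip_force: 0.0
```

View pics/rel1.png

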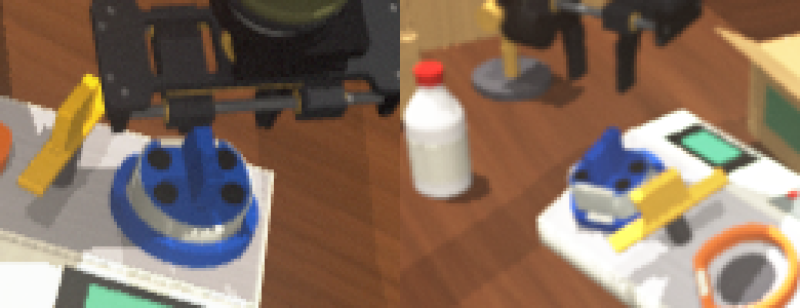

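The release picture shows the carrier sitting in the blue collar, flat against the flat, with the retainer still clear. I've used up the picture views, so from here I check with numbers only, starting with a fit of its pose from a clear wrist view.

```bash
python3 -m jog '{"translation":[[-0.25,0,0],[-0.45,0,0],[-0.45,0,0],[-0.45,0,0]],"yaw":[0,0,0,0],"jaw":[0.2,0.2,0.2,0.2]}' 5
cat > seat.py <<'E'
from fit import *
import sys
k=int(sys.argv[1]);y,th=((.092,3.495),(-.092,2.545))[k]
p=np.load('heater.npy');s=ctrl.get_state()
V=[(ctrl.get_image('wrist'),s),(ctrl.get_image('scene'),None),(ctrl.get_image('side'),None)]
pickle.dump((s,V[0][0]),open('seat%d.pkl'%k,'wb'))
lim=235
def rs(x,im,st,dx):
    q=p.copy();q[0]+=dx[0];q[1]+=dx[1];q[4+k]=th;Rd,o=deck(q)
    W=lambda Q:proj(im,Q@Rd.T+o,st)
    A=dshape(.053,.043,th);A=np.c_[A[:,0],A[:,1]+y];z=lambda P,h:np.c_[P,np.full(len(P),h)]
    coll=poly(hull(W(np.r_[z(A,0),z(A,.016)])))
    Rc=Ro.from_euler('z',th+x[3]).as_matrix();Rc=Ro.from_rotvec([x[4],x[5],0]).as_matrix()@Rc
    C=lambda Q:W(Q@Rc.T+[x[0],x[1]+y,x[2]])
    D=dshape(.042,.032,0)
    side=poly(hull(C(np.r_[z(D,.014),z(D,.03)])));top=poly(C(z(D,.03)));h=poly(hull(C(box((-.026,.026),(-.007,.007),(.03,.068)))))
    return cv2.max(cv2.max(cv2.subtract(coll,side),top),h)
U=[]
for im,st in V:
    px=im['pixels'];M=masks(px)[k];x0=np.zeros(6);R=cv2.dilate(rs(x0,im,st,(0,0)),np.ones((21,21)))>0
    R&=~(cv2.dilate((px.max(2)<60).astype(np.uint8),np.ones((3,3)))>0);Y=cv2.dilate(masks(px)[2],np.ones((5,5)))>0;R&=~Y
    if st is not None:R[lim:]=0
    n=max((M[R]>0).sum(),1);print('n',n);U.append((im,st,M,R,n))
def cost(v,each=0):
    c=[np.abs(M.astype(float)-rs(v[:6],im,st,v[6+2*i:8+2*i]))[R].sum()/255/n for i,(im,st,M,R,n) in enumerate(U)]
    return c if each else sum(c)+200*np.sum(v[6:]**2)/.01
sc=np.array([.004,.004,.006,.1,.1,.1]+[.003]*6)
best=None
def run(x,free):
    def f(z):
        v=x.copy();v[free]=z;return cost(v)
    for i in range(3):
        z=x[free];r=minimize(f,z,method='Nelder-Mead',options=dict(initial_simplex=np.vstack([z]+[z+d for d in np.diag(sc[free])]),maxfev=350));x[free]=r.x
    return r.fun,x
F=np.arange(12)
f0,a=run(np.zeros(12),F[6:]);print('home',round(f0,3),np.round(cost(a,1),3))
x=a.copy();x[2]+=.004;f1,b=run(x,F);print('free',round(f1,3),np.round(cost(b,1),3))
print('xyz mm',np.round(b[:3]*1000,1),'yaw,tilts deg',np.round(np.degrees(b[3:6]),1),'cam',np.round(b[6:]*1000,1))
E
python3 seat.py 0
```

```text
time: 15.32
position: [0.4965, 0.2135, 0.3696]
tool_rot: [-3.001, -0.928, 0.0]
ft_force: [-0.3, -0.4, -0.4]
grip_width: 0.783
grip_force: 0.0
n 10457
n 987
n 287
home 1.677 [0.332 0.39  0.945]
free 1.612 [0.337 0.39  0.879]
xyz mm [0.3 0.9 3. ] yaw,tilts deg [-0.5 -0.7  3.6] cam [ 0.4  0.1 -0.3  0.2  0.1 -0.1]
```

```bash
cat > press.py <<'E'
from go import *
k=int(sys.argv[1]);y,th=((.092,3.495),(-.092,2.545))[k]
e=np.array([np.cos(th),np.sin(th),0])
X=Rd@(np.array([0,y,.068])+.018*e)+o; c=Rd@(np.array([0,y,.068])+.0085*e)+o
G=np.array([X[0],X[1],c[2]]);print('expected TCP z at contact',c[2]+.182)
for dz in (.04,.004,-.003): to(G+[0,0,.018+dz],dz)
E
python3 press.py 0
python3 - <<'E'
import numpy as np,sys
sys.argv=['x','0']
exec(open('seat.py').read().split("F=np.arange")[0])
for nm,v in dict(home=[0]*6,z4=[0,0,.004,0,0,0],z8=[0,0,.008,0,0,0],t6=[0,0,.004,0,0,.1],t12=[.003,0,.008,0,0,.2],yaw5=[0,0,0,.09,0,0]).items():
    print(nm,np.round(cost(np.r_[v,[0]*6],1),3))
E
```

```text
expected TCP z at contact 0.29464263048473
0.04 [0.551  0.2521 0.1706] tool [ 0.332 -0.005  0.177]
0.004 [0.551  0.2521 0.1346] tool [ 0.332 -0.005  0.357]
-0.003 [0.551  0.2521 0.1276] tool [ 0.332 -0.005  0.392]
n 10414
n 991
n 288
home [0.332 0.412 0.95 ]
z4 [0.338 0.451 0.919]
z8 [0.342 0.549 0.968]
t6 [0.345 0.426 0.933]
t12 [0.353 0.497 1.038]
yaw5 [0.332 0.418 0.935]
```

```bash
python3 -m jog '{"translation":[[0.2,0,0.0],[0.332,-0.005,0.1],[0.332,-0.005,0.177],[0.332,-0.005,0.25],[0.332,-0.005,0.32],[0.332,-0.005,0.34],[0.332,-0.005,0.34],[0.332,-0.005,0.34]],"yaw":[0,0,0,0,0,0,0,0],"jaw":[1,1,1,1,1,1,1,1]}' 10
python3 -m jog '{"translation":[[0,0,0.017],[0,0,0.035],[0,0,0.05],[0,0,0.065],[0,0,0.065]],"yaw":[0,0,0,0,0],"jaw":[1,1,1,1,1]}' 10
```

```text
time: 16.62
position: [0.5503, 0.2513, 0.3027]
tool_rot: [3.001, 0.928, -0.0]
ft_force: [-1.0, -0.2, -1.1]
grip_width: 0.156
grip_force: 9.8
time: 17.25
position: [0.5487, 0.2502, 0.2894]
tool_rot: [3.0, 0.927, -0.011]
ft_force: [-9.2, -3.9, 5.4]
grip_width: 0.164
grip_force: 10.3
```

```bash
python3 -m jog '{"translation":[[0,0,0],[0,0,0],[0,0,0],[0,0,-0.2],[0,0,-0.2],[0,0,-0.2],[0,0,-0.2]],"yaw":[0,0,0,0,0,0,0],"jaw":[0.5,0.5,0.5,0.7,1,1,1]}' 10
python3 -m jog '{"translation":[[0,0,0],[0,0,0],[0,0,0]],"yaw":[0,0,0],"jaw":[1,1,1]}' 10
python3 press.py 0
```

```text
time: 18.12
position: [0.5502, 0.2512, 0.3283]
tool_rot: [3.001, 0.928, -0.003]
ft_force: [0.5, 0.2, -1.1]
grip_width: 0.129
grip_force: 0.0
time: 18.5
position: [0.5505, 0.2514, 0.3293]
tool_rot: [3.001, 0.928, -0.0]
ft_force: [-0.7, 1.4, -0.9]
grip_width: 0.005
grip_force: 0.0
expected TCP z at contact 0.29464263048473
0.04 [0.551  0.2521 0.1706] tool [ 0.004 -0.002 -0.027]
0.004 [0.551  0.2521 0.1346] tool [ 0.004 -0.002  0.153]
-0.003 [0.551  0.2521 0.1276] tool [ 0.004 -0.002  0.188]
```

```bash
python3 -m jog '{"translation":[[0,0,0.1],[0,0,0.153],[0,0,0.165],[0,0,0.175],[0,0,0.175]],"yaw":[0,0,0,0,0],"jaw":[1,1,1,1,1]}' 10
python3 -m jog '{"translation":[[0,0,0.01],[0,0,0.02],[0,0,0.02]],"yaw":[0,0,0],"jaw":[1,1,1]}' 10
```

```text
time: 19.12
position: [0.5499, 0.2516, 0.2963]
tool_rot: [3.001, 0.928, -0.002]
ft_force: [-7.2, -2.1, 13.4]
grip_width: 0.008
grip_force: 8.5
time: 19.5
position: [0.5498, 0.2517, 0.2958]
tool_rot: [3.001, 0.928, -0.0]
ft_force: [-13.3, -6.2, 31.1]
grip_width: 0.002
grip_force: 17.6
```

Contact came at 0.296 against 0.295 expected, and it's solid, so the blue carrier is home. Next is the orange one.

```bash
python3 -m jog '{"translation":[[0,0,-0.25],[-0.1,0.15,-0.5],[-0.3,0.4,-0.5],[-0.5,0.65,-0.5],[-0.67,0.95,-0.5],[-0.67,0.95,-0.5]],"yaw":[0,0,0,0,0,0],"jaw":[0,0,0,0,0,0]}' 15
python3 -m jog '{"translation":[[-0.2,0.25,0],[-0.35,0.5,0],[-0.5,0.75,0],[-0.67,0.95,0],[-0.67,0.95,0]],"yaw":[0,0,0,0,0],"jaw":[0,0,0,0,0]}' 15
python3 -m jog '{"translation":[[-0.2,0.25,0],[-0.35,0.5,0],[-0.5,0.75,0],[-0.67,0.95,0],[-0.67,0.95,0],[-0.67,0.95,0],[-0.67,0.95,0]],"yaw":[-0.05,-0.1,-0.15,-0.2,-0.25,-0.309,-0.309],"jaw":[0,0,0,0,0,0,0]}' 15
python3 - <<'E'
from fitc import *
s=ctrl.get_state();w=ctrl.get_image('wrist');pickle.dump((s,w),open('w4.pkl','wb'))
px=w['pixels'];print(s['joint_positions'])
for f,q in fitc(1,(.537,-.397,0),[(w,s)])[:4]: print(round(f,3),np.round(q[:2],4),round(np.degrees(q[2])%360,1))
for d in ctrl.silhouettes('orange_grip',w): print(d['p'],d['at'],d['region'].sum(),onz(w,d['at'],.035,s))
E
```

```text
time: 20.25
position: [0.5469, 0.0128, 0.3896]
tool_rot: [3.004, 0.913, -0.002]
ft_force: [-0.1, -0.2, -0.2]
grip_width: 0.606
grip_force: 0.0
time: 20.88
position: [0.5423, -0.2184, 0.3893]
tool_rot: [3.004, 0.915, -0.004]
ft_force: [-0.0, 0.6, 0.1]
grip_width: 0.991
grip_force: 0.0
time: 21.75
position: [0.5414, -0.4445, 0.3894]
tool_rot: [-2.221, -2.22, -0.002]
ft_force: [-0.4, -0.9, 0.3]
grip_width: 1.0
grip_force: 0.0
[ 0.58291999  0.43346392  0.09420701  1.33245308 -0.04180168  1.37885842
  0.67599443]
1.0 [ 0.4339 -0.4583] 173.8
1.0 [ 0.492  -0.5118] 140.2
1.0 [ 0.4339 -0.4583] 263.8
1.0 [ 0.417  -0.4665] 354.5
0.57 [278.5, 151.0] 4972 [ 0.53291688 -0.40049263  0.035     ]
```

```bash
cat > oc.py <<'E'
from fitc import *
s,w=pickle.load(open('w4.pkl','rb'));px=w['pixels']
d=ctrl.get_image('wrist')
h=cv2.cvtColor(px,cv2.COLOR_BGR2HSV)
D=ctrl.silhouettes('orange_grip',d)[0];reg=D['region']
c=max(cv2.findContours(reg.astype(np.uint8),0,1)[0],key=cv2.contourArea);print('circle',cv2.minEnclosingCircle(c))
hr=h[reg];print('sat>150 hue pct',np.percentile(hr[hr[:,1]>150][:,0],[5,25,50,75,95]),np.percentile(hr[hr[:,1]>150][:,2],[5,50,95]))
R=cv2.dilate(reg.astype(np.uint8),np.ones((5,5)))>0
wh=R&(px.min(2)>205)&(h[...,1]<40)
n,l,st,ce=cv2.connectedComponentsWithStats(wh.astype(np.uint8))
for i in np.argsort(-st[1:,4])[:3]+1:
    v,u=np.nonzero(l==i);Q=np.array([onz(w,(a,b),.03,s)[:2] for a,b in zip(u,v)]);W,E=np.linalg.eigh(np.cov(Q.T))
    print('white',st[i],np.round(Q.mean(0),4),'line dir',round(np.degrees(np.arctan2(E[1,1],E[0,1]))%180,1),np.sqrt(W))
orm=R&(h[...,1]>150);print(st.shape,orm.sum())
fitcm=cv2.inRange(h,(9,170,120),(26,255,255))*R.astype(np.uint8)
blk=R&(px.max(2)<70);n,l,st,ce=cv2.connectedComponentsWithStats(blk.astype(np.uint8))
for i in range(1,n):
    if st[i,4]>30: print('cap',st[i,4],np.round(ce[i]),np.round(onz(w,ce[i],.033,s)[:2],4))
E
python3 oc.py
```

```text
circle ((281.4336853027344, 151.46556091308594), 41.37794494628906)
sat>150 hue pct [14. 17. 23. 24. 26.] [223. 247. 247.]
white [243 112  62  26 144] [ 0.5258 -0.3688] line dir 15.2 [0.00451406 0.01910586]
white [282 180  21   9  77] [ 0.5443 -0.4354] line dir 164.3 [0.00159567 0.00521455]
white [255 174  13   8  71] [ 0.5142 -0.4286] line dir 166.3 [0.00165224 0.00398083]
(10, 5) 3751
cap 180 [255. 162.] [ 0.5086 -0.4118]
```

```bash
cat >> oc.py <<'E'
import fit,fitc as F
F.masks=lambda p:[None,cv2.inRange(cv2.cvtColor(p,cv2.COLOR_BGR2HSV),(11,160,110),(27,255,255))*R.astype(np.uint8)]
for f,q in F.fitc(1,(.533,-.40,0),[(w,s)])[:5]: print(round(f,3),np.round(q[:2],4),round(np.degrees(q[2])%360,1))
# handle long edges: hue/value split
g=cv2.cvtColor(px,cv2.COLOR_BGR2GRAY);g2=np.where(R,g,0)[100:200,230:335]
L=cv2.HoughLinesP(cv2.Canny(px[100:200,230:335],60,150)*R[100:200,230:335].astype(np.uint8),1,np.pi/360,15,minLineLength=22,maxLineGap=4)
for x1,y1,x2,y2 in (L[:,0] if L is not None else []): print('line',(x1+230,y1+100),(x2+230,y2+100),'world ang',round(np.degrees(np.arctan2(-(y2-y1),x2-x1))%180,1))
E
python3 oc.py | grep -v -e cap -e white
```

```text
circle ((281.8854675292969, 150.46023559570312), 41.56061935424805)
sat>150 hue pct [14. 17. 23. 24. 26.] [216. 247. 247.]
(10, 5) 3820
0.416 [ 0.5378 -0.4038] 257.8
0.42 [ 0.5354 -0.4068] 249.5
0.42 [ 0.5361 -0.4063] 273.7
0.421 [ 0.5353 -0.4069] 246.1
0.434 [ 0.5359 -0.3989] 78.9
line (np.int32(242), np.int32(139)) (np.int32(273), np.int32(160)) world ang 145.9
line (np.int32(285), np.int32(164)) (np.int32(292), np.int32(130)) world ang 78.4
line (np.int32(253), np.int32(179)) (np.int32(301), np.int32(189)) world ang 168.2
line (np.int32(262), np.int32(143)) (np.int32(286), np.int32(167)) world ang 135.0
line (np.int32(281), np.int32(184)) (np.int32(288), np.int32(159)) world ang 74.4
line (np.int32(272), np.int32(155)) (np.int32(277), np.int32(130)) world ang 78.7
line (np.int32(277), np.int32(114)) (np.int32(299), np.int32(115)) world ang 177.4
line (np.int32(245), np.int32(131)) (np.int32(270), np.int32(112)) world ang 37.2
line (np.int32(312), np.int32(179)) (np.int32(323), np.int32(146)) world ang 71.6
line (np.int32(274), np.int32(157)) (np.int32(280), np.int32(127)) world ang 78.7
line (np.int32(295), np.int32(161)) (np.int32(298), np.int32(138)) world ang 82.6
line (np.int32(240), np.int32(153)) (np.int32(248), np.int32(131)) world ang 70.0
line (np.int32(251), np.int32(123)) (np.int32(275), np.int32(114)) world ang 20.6
```

Handle edges at 78.7° and a split stripe line at 168° on the −y side put the orange flat at a heading of about 258.5°, with the centre near (0.536, −0.402).

```bash
python3 -m jog '{"translation":[[0.213,-0.027,0.15],[0.213,-0.027,0.3],[0.213,-0.027,0.5],[0.213,-0.027,0.7],[0.213,-0.027,0.852],[0.213,-0.027,0.852],[0.213,-0.027,0.852],[0.213,-0.027,0.852]],"yaw":[0.064,0.064,0.064,0.064,0.064,0.064,0.064,0.064],"jaw":[0,0,0,0,0,0.5,1,1]}' 15
python3 -m jog '{"translation":[[0,0,0],[0,0,0],[0,0,0],[0,0,0],[0,0,0],[0,0,0],[0,0,0],[0,0,0]],"yaw":[0,0,0,0,0,0,0,0],"jaw":[1,1,1,1,1,1,1,1]}' 15
python3 -m jog '{"translation":[[0,0,-0.2],[0,0,-0.5],[0,0,-0.8],[0,0,-0.9],[0,0,-0.9]],"yaw":[0,0,0,0,0],"jaw":[1,1,1,1,1]}' 15
```

```text
time: 23.05
position: [0.5355, -0.404, 0.2223]
tool_rot: [2.431, 1.984, 0.002]
ft_force: [0.3, -0.7, 0.1]
grip_width: 0.746
grip_force: 0.0
time: 24.05
position: [0.5349, -0.4034, 0.22]
tool_rot: [2.434, 1.987, 0.0]
ft_force: [1.5, -0.5, -0.8]
grip_width: 0.161
grip_force: 15.0
time: 24.68
position: [0.5348, -0.4035, 0.4006]
tool_rot: [2.433, 1.986, 0.001]
ft_force: [0.8, 0.0, -3.4]
grip_width: 0.16
grip_force: 15.0
```

```bash
python3 -m jog '{"translation":[[0.2,0,0],[0.45,0,0],[0.7,0,0],[0.96,0.02,0],[0.96,0.02,0]],"yaw":[0,0,0,0,0],"jaw":[1,1,1,1,1]}' 15
python3 -m jog '{"translation":[[0.25,0.02,0],[0.5,0.02,0],[0.75,0.02,0],[0.96,0.02,0],[0.96,0.02,0],[0.96,0.02,0],[0.96,0.02,0]],"yaw":[0,0,0,0,0,0,0],"jaw":[1,1,1,1,1,1,1]}' 15
cat > ow.py <<'E'
from fit import *
from stripe import stripe
p=np.load('heater.npy');s=ctrl.get_state();w=ctrl.get_image('wrist');px=w['pixels'];pickle.dump((s,w),open('w5.pkl','wb'))
p[5]=2.545
r=render(p,w,s)[1];v,u=np.nonzero(r);print('expect',u.min(),u.max(),v.min(),v.max())
h=cv2.cvtColor(px,cv2.COLOR_BGR2HSV);M=cv2.inRange(h,(3,150,100),(19,255,255))
R=cv2.dilate(r,np.ones((13,13)))>0
M2=M.copy();M2[~R]=0;v,u=np.nonzero(M2);print('found',len(u),u.min(),u.max(),v.min(),v.max())
# filled-outline fit: centre shift + angle, ignoring white stripe pixels
wh=(px.min(2)>205)&(h[...,1]<30)
def cost(x):
    q=p.copy();q[0]+=x[0];q[1]+=x[1];q[5]=x[2]
    return np.abs(M.astype(float)-render(q,w,s)[1])[R&~wh].sum()/255
for t in (2.4,2.6,2.8):
    x=np.array([0,0,t])
    for i in range(3): o=minimize(cost,x,method='Nelder-Mead',options=dict(initial_simplex=np.vstack([x]+[x+d for d in np.diag([.005,.005,.15])]),maxfev=150));x=o.x
    print(round(o.fun),x)
q=p.copy();q[:2]+=x[:2]
c=cv2.erode((R).astype(np.uint8),np.ones((9,9)));w['pixels']=np.where(c[...,None]>0,px,0)
stripe(w,s,-.092,q,228)
E
python3 ow.py
```

```text
time: 25.3
position: [0.5785, -0.2092, 0.3961]
tool_rot: [-2.418, -1.994, -0.0]
ft_force: [0.5, 0.0, -3.4]
grip_width: 0.159
grip_force: 15.0
time: 26.18
position: [0.6192, -0.0311, 0.3987]
tool_rot: [-2.436, -1.982, 0.004]
ft_force: [-0.6, 0.3, -3.3]
grip_width: 0.163
grip_force: 15.0
expect 227 336 0 128
found 4657 221 334 0 127
331 [-5.87649397e-04  7.71402417e-05  2.53267541e+00]
329 [-6.00018730e-04  3.66347992e-05  2.53208099e+00]
332 [-6.45360015e-04  1.27904450e-04  2.52982051e+00]
n 0
```

```bash
python3 path.py -.092
```

```text
above [0.627  0.0877 0.1746] tool [ 0.589 -0.082  0.302]
25 [0.627  0.0877 0.1246] tool [ 0.589 -0.082  0.552]
18 [0.6228 0.0867 0.12  ] tool [ 0.58  -0.102  0.575]
12 [0.6196 0.0859 0.1155] tool [ 0.573 -0.116  0.598]
6 [0.6169 0.0852 0.1104] tool [ 0.567 -0.129  0.624]
0 [0.6135 0.0844 0.1042] tool [ 0.559 -0.145  0.654]
```

```bash
python3 -m jog '{"translation":[[0.15,0,0],[0.3,0,0],[0.45,-0.05,0],[0.589,-0.082,0],[0.589,-0.082,0],[0.589,-0.082,0],[0.589,-0.082,0],[0.589,-0.082,0]],"yaw":[0.055,0.11,0.165,0.22,0.275,0.33,0.385,0.44],"jaw":[1,1,1,1,1,1,1,1]}' 12
python3 -m jog '{"translation":[[0,0,0.1],[0,0,0.2],[0,0,0.3],[0,0,0.3],[0,0,0.3]],"yaw":[0.055,0.11,0.113,0.113,0.113],"jaw":[1,1,1,1,1]}' 12
python3 -c "
from go import *
yaw(69);print(s['joint_positions'][6])"; python3 path.py -.092
```

```text
time: 27.22
position: [0.6272, 0.0886, 0.3999]
tool_rot: [3.141, -0.033, -0.0]
ft_force: [0.5, -0.0, -2.6]
grip_width: 0.163
grip_force: 12.0
time: 27.85
position: [0.6274, 0.0897, 0.3407]
tool_rot: [-3.089, 0.573, -0.002]
ft_force: [0.7, -0.0, -1.8]
grip_width: 0.162
grip_force: 12.0
yaw cmd -0.0001 tool y now -111.0
-2.1092136480965027
above [0.627  0.0877 0.1746] tool [0.002 0.01  0.01 ]
25 [0.627  0.0877 0.1246] tool [0.002 0.01  0.26 ]
18 [0.6228 0.0867 0.12  ] tool [-0.016  0.022  0.283]
12 [0.6196 0.0859 0.1155] tool [-0.03   0.032  0.306]
6 [0.6169 0.0852 0.1104] tool [-0.041  0.04   0.331]
0 [0.6135 0.0844 0.1042] tool [-0.056  0.05   0.362]
```

```bash
python3 -m jog '{"translation":[[0,0.007,0.1],[0,0.007,0.18],[0,0.007,0.23],[0,0.008,0.25],[0,0.008,0.25]],"yaw":[0,0,0,0,0],"jaw":[1,1,1,1,1]}' 8
python3 -m jog '{"translation":[[-0.009,0.007,0.012],[-0.018,0.013,0.023],[-0.025,0.018,0.035],[-0.032,0.023,0.046],[-0.032,0.023,0.046]],"yaw":[0,0,0,0,0],"jaw":[1,1,1,1,1]}' 8
python3 path.py -.092
```

```text
time: 28.48
position: [0.6263, 0.0884, 0.2902]
tool_rot: [3.088, -0.575, -0.001]
ft_force: [-1.7, -1.1, -1.4]
grip_width: 0.155
grip_force: 8.0
time: 29.1
position: [0.6193, 0.0861, 0.2821]
tool_rot: [-3.088, 0.575, -0.004]
ft_force: [-2.4, -0.6, 6.2]
grip_width: 0.176
grip_force: 8.0
above [0.627  0.0877 0.1746] tool [ 0.034 -0.022 -0.282]
25 [0.627  0.0877 0.1246] tool [ 0.033 -0.022 -0.032]
18 [0.6228 0.0867 0.12  ] tool [ 0.015 -0.009 -0.009]
12 [0.6196 0.0859 0.1155] tool [0.002 0.    0.013]
6 [0.6169 0.0852 0.1104] tool [-0.01   0.008  0.039]
0 [0.6135 0.0844 0.1042] tool [-0.024  0.018  0.069]
```

```bash
python3 -m jog '{"translation":[[-0.006,0.004,0.012],[-0.012,0.008,0.026],[-0.018,0.012,0.04],[-0.026,0.018,0.055],[-0.026,0.018,0.058]],"yaw":[0,0,0,0,0],"jaw":[1,1,1,1,1]}' 6
python3 - <<'E'
from h import *
s=ctrl.get_state();print(s['position'],s['torque'])
E
```

```text
time: 29.72
position: [0.616, 0.0838, 0.2761]
tool_rot: [-3.085, 0.577, -0.021]
ft_force: [-2.4, -4.2, 25.1]
grip_width: 0.205
grip_force: 14.2
[0.61604862 0.08377791 0.27612446] [-0.26107871  0.46800739 -0.03193937]
```

Same behaviour as the blue one. I'll release, retreat and check.

```bash
python3 -m jog '{"translation":[[0,0,-0.01],[0,0,-0.01],[0,0,-0.01],[0,0,-0.01],[0,0,-0.2],[0,0,-0.5],[0,0,-0.5],[0,0,-0.5]],"yaw":[0,0,0,0,0,0,0,0],"jaw":[0.7,0.6,0.5,0.5,0.5,0.6,0.8,1]}' 5
python3 -m jog '{"translation":[[-0.25,0,0],[-0.45,0,0],[-0.45,0,0],[-0.45,0,0]],"yaw":[0,0,0,0],"jaw":[1,1,1,1]}' 10
sed -i 's/M=masks(px)\[k\];x0/M=masks(px)[0] if k==0 else cv2.inRange(cv2.cvtColor(px,cv2.COLOR_BGR2HSV),(3,150,100),(28,255,255));x0/; s/Y=cv2.dilate(masks(px)\[2\],np.ones((5,5)))>0;R&=~Y/R\&=True/; s/2.545/2.535/' seat.py press.py
python3 seat.py 1; python3 press.py 1; python3 -c "
from go import *
yaw(69)"
```

```text
time: 30.72
position: [0.6128, 0.0847, 0.369]
tool_rot: [3.088, -0.575, 0.002]
ft_force: [-0.1, 0.3, -0.7]
grip_width: 0.255
grip_force: 0.0
time: 31.22
position: [0.529, 0.1168, 0.3683]
tool_rot: [3.087, -0.576, -0.001]
ft_force: [0.0, -0.9, -0.6]
grip_width: 0.002
grip_force: 0.0
n 10437
n 1597
n 595
home 1.53 [0.257 0.502 0.766]
free 1.471 [0.262 0.494 0.709]
xyz mm [0.9 0.  4.1] yaw,tilts deg [-0.3  0.2  2.2] cam [-0.  -0.3 -0.1 -0.2  0.1  0.3]
expected TCP z at contact 0.2950615006510148
0.04 [0.5927 0.0899 0.1711] tool [0.342 0.01  0.168]
0.004 [0.5927 0.0899 0.1351] tool [0.342 0.01  0.348]
-0.003 [0.5927 0.0899 0.1281] tool [0.342 0.01  0.383]
yaw cmd -0.001 tool y now -111.2
```

```bash
python3 -m jog '{"translation":[[0.2,0.005,0.0],[0.342,0.01,0.1],[0.342,0.01,0.22],[0.342,0.01,0.32],[0.342,0.01,0.35],[0.342,0.01,0.365],[0.342,0.01,0.375],[0.342,0.01,0.375]],"yaw":[0,0,0,0,0,0,0,0],"jaw":[1,1,1,1,1,1,1,1]}' 10
python3 -m jog '{"translation":[[0,0,0.01],[0,0,0.015],[0,0,0.015]],"yaw":[0,0,0],"jaw":[1,1,1]}' 10
```

```text
time: 32.38
position: [0.5895, 0.0912, 0.2958]
tool_rot: [3.087, -0.575, -0.016]
ft_force: [-18.4, -0.2, 19.8]
grip_width: 0.006
grip_force: 13.7
time: 32.75
position: [0.5895, 0.0912, 0.2953]
tool_rot: [3.087, -0.575, -0.015]
ft_force: [-21.7, -0.3, 31.6]
grip_width: 0.002
grip_force: 20.3
```

Both handles give contact within 1.5 mm of the expected height, so both carriers are home. Now the retainer goes back.

```bash
python3 -m jog '{"translation":[[0,0,-0.1],[0,0,-0.3],[0,0,-0.3],[0,0,-0.3]],"yaw":[0,0,0,0],"jaw":[1,1,1,1]}' 10
cat > back.py <<'E'
from go import *
for a,off in ((1.3,.045),(1.3,.030),(1.1,.027),(.85,.027),(.6,.027),(.35,.027),(.15,.027),(0,.0265),(0,.0245)):
    e=np.array([-np.sin(a),np.cos(a),0]);n=np.array([np.cos(a),np.sin(a),0])
    to(Rd@(.042*e-off*n+[0,0,.038])+o+[0,0,.018],(a,off))
E
python3 back.py
```

```text
time: 33.25
position: [0.5921, 0.0903, 0.3505]
tool_rot: [3.088, -0.576, -0.001]
ft_force: [-0.5, -0.0, -0.7]
grip_width: 0.009
grip_force: 0.0
(1.3, 0.045) [0.56   0.1329 0.0846] tool [-0.226 -0.141  0.509]
(1.3, 0.03) [0.5601 0.1478 0.0863] tool [-0.253 -0.211  0.501]
(1.1, 0.027) [0.5561 0.1599 0.0858] tool [-0.293 -0.26   0.503]
(0.85, 0.027) [0.5534 0.172  0.086 ] tool [-0.328 -0.311  0.503]
(0.6, 0.027) [0.5535 0.1844 0.0874] tool [-0.35  -0.369  0.495]
(0.35, 0.027) [0.5564 0.1962 0.09  ] tool [-0.357 -0.43   0.482]
(0.15, 0.027) [0.5606 0.2048 0.0929] tool [-0.353 -0.477  0.468]
(0, 0.0265) [0.5653 0.2105 0.0956] tool [-0.342 -0.512  0.454]
(0, 0.0245) [0.567  0.211  0.0965] tool [-0.334 -0.518  0.45 ]
```

```bash
python3 -m jog '{"translation":[[-0.226,-0.141,0],[-0.226,-0.141,0.15],[-0.226,-0.141,0.4],[-0.226,-0.141,0.509],[-0.226,-0.141,0.509],[-0.226,-0.141,0.509]],"yaw":[0,0,0,0,0,0],"jaw":[1,1,1,1,1,1]}' 10
python3 -m jog '{"translation":[[-0.027,-0.07,-0.008],[-0.067,-0.119,-0.006],[-0.102,-0.17,-0.006],[-0.124,-0.228,-0.014],[-0.131,-0.289,-0.027],[-0.127,-0.336,-0.041],[-0.116,-0.371,-0.055],[-0.116,-0.371,-0.055]],"yaw":[0,0,0,0,0,0,0,0],"jaw":[1,1,1,1,1,1,1,1]}' 10
python3 back.py | tail -2
```

```text
time: 34.0
position: [0.5595, 0.1331, 0.2482]
tool_rot: [3.087, -0.575, -0.003]
ft_force: [-1.2, -0.4, 0.7]
grip_width: 0.008
grip_force: 0.0
time: 35.0
position: [0.5648, 0.2114, 0.2602]
tool_rot: [3.088, -0.574, -0.002]
ft_force: [-2.1, -0.1, 1.2]
grip_width: 0.003
grip_force: 1.4
(0, 0.0265) [0.5653 0.2105 0.0956] tool [0.004 0.003 0.003]
(0, 0.0245) [0.567  0.211  0.0965] tool [ 0.011 -0.002 -0.001]
```

Push gently uphill until the stop force shows.

```bash
python3 -m jog '{"translation":[[0.01,0,-0.002],[0.018,0.0,-0.004],[0.026,-0.002,-0.006],[0.026,-0.002,-0.006]],"yaw":[0,0,0,0],"jaw":[1,1,1,1]}' 10
```

```text
time: 35.5
position: [0.5668, 0.2111, 0.2603]
tool_rot: [3.088, -0.572, -0.014]
ft_force: [-11.8, 1.2, 1.3]
grip_width: 0.006
grip_force: 5.7
```

```bash
python3 -m jog '{"translation":[[-0.1,0.02,0],[-0.2,0.05,0],[-0.3,0.05,-0.2],[-0.45,0.05,-0.6],[-0.45,0.05,-0.6],[-0.45,0.05,-0.6]],"yaw":[0,0,0,0,0,0],"jaw":[1,1,1,1,1,1]}' 10
python3 - <<'E'
from fit import *
p=np.load('heater.npy');s=ctrl.get_state();V=[]
for im,st in ((ctrl.get_image('wrist'),s),(ctrl.get_image('scene'),None),(ctrl.get_image('side'),None)):
    q=p.copy();q[6]=0;R=cv2.dilate(render(q,im,st)[2],np.ones((41,41)))>0
    h=cv2.cvtColor(im['pixels'],cv2.COLOR_BGR2HSV);M=cv2.inRange(h,(20,130,60),(32,255,255))
    if st is not None:R[235:]=0
    n=(M[R]>0).sum();print('n',n);V.append((im,st,M,R,max(n,1)))
for i in range(3):
    im,st,M,R,n=V[i]
    A=np.arange(-.1,.6,.02);c=[]
    for a in A:
        q=p.copy();q[6]=a;c.append(np.abs(M.astype(float)-render(q,im,st)[2])[R].sum()/255/n)
    print(i,'angle',round(A[np.argmin(c)],2),'cost',round(min(c),2))
E
python3 seat.py 0 | tail -3; python3 seat.py 1 | tail -3
```

```text
time: 36.25
position: [0.4828, 0.2331, 0.3843]
tool_rot: [-3.085, 0.573, -0.008]
ft_force: [-0.6, 0.5, -1.1]
grip_width: 0.003
grip_force: 0.0
n 5510
n 688
n 366
0 angle 0.02 cost 0.1
1 angle 0.02 cost 0.26
2 angle -0.08 cost 0.6
home 2.429 [0.329 0.641 1.419]
free 2.349 [0.311 0.6   1.409]
xyz mm [ 2.6 -0.4 -1.8] yaw,tilts deg [ 8.2 -1.2 -5.4] cam [0.5 0.7 0.2 0.5 0.3 0.5]
home 1.895 [0.652 0.492 0.735]
free 1.887 [0.647 0.505 0.719]
xyz mm [0.1 0.  3.9] yaw,tilts deg [0.  0.1 2.8] cam [ 0.7 -0.2 -0.3  0.   0.   0.3]
```

```bash
python3 -c "
from bench import ctrl
print(ctrl.close_job())"
```

```text
the job is handed in; nothing more can be done
None
```

I handed the job in at about 36 s. Both carriers measured home in the wells of their own colour: pressing on each handle met solid contact within 1.5 mm of the expected height. The retainer is back across both at about 0.02 rad, and the arm is clear of everything. I got no verdict back, and the last camera fit of the blue carrier, with the bar across it, was unclear (8° yaw).

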